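# Square a carton in the labelling jig and latch the gate

### The arm

A 6-joint arm with a two-finger parallel gripper is mounted at the origin on the work surface; the furniture and walls round the work are solid. World frame = base frame: x ahead of the robot, y to its left, z up, the work surface at z = 0. Lengths are in mm, angles in degrees, forces in N, time in s.
With the tool pointing down it reaches from about 300 to 850 mm from the base axis. Payload 4.2 kg.
Tool frame: the origin (TCP) lies on the centre line of the jaws, within the pads' length; the fingertips stand 14 mm ahead of it and the grasp point (between the pads) lies 5 mm behind it (env.finger_overhang is the z of the fingertips in the tool frame, in mm); z points along the fingers, y is the line along which they close (so a half turn about z gives the same grasp; the last joint's range is limited). The gripper opens to 91 mm and grips with 3 to 60 N. Pads are 32 mm wide; open, the fingers measure 118 mm over their backs; the gripper's body (76 mm by 178 mm) begins 60 mm behind the grasp point.
Start: joints at [-71.734, 18.312, 89.639, -0, 72.044, -1.146], TCP at [191.108, -542.328, 227.976] pointing down, gripper open.
Joint ranges: [-177.97, 177.97], [-48.28, 115.42], [12.27, 149.76], [-77.06, 257.06], [2.81, 150.46], [-146.56, 146.56]. Speed limits (degrees/s): [147.25, 147.25, 180, 180, 180, 180].

### API

Orientations are given as [roll, pitch, yaw] about the fixed x, y, z axes, in that order (R = Rz(yaw) Ry(pitch) Rx(roll)).
In Python, from workcell import sensors, viewer, env gives the robot as it stands. The module is installed in compiled form; this text tells all that it offers.
- The arm moves only by the tool step_arm, never from a script. Its argument "plan" is one flat list of numbers, 6 for each row, row after row: the shift along the tool's x, y, z in cm, then the turn, a rotation vector about the tool's x, y, z in rad. In form: [x, y, z, wx, wy, wz, x, y, z, wx, wy, wz, ...]. A call has 1 to 5 rows; each row shifts and turns the commanded pose from where the row before left it, along the tool's axes as they then stand; what a row does not reach is not made up. A row lasts 1/12 s, in which the tool goes at most 41.7 mm and 7.16 degrees, less where a joint would pass 70% of its speed; a pose out of reach is approached as far as the arm can. A call is refused whole if a number of a shift passes 4.17 or a number of a turn 0.125, either way. A call with a gripper value outside its range is refused whole. "hand" is the finger opening in cm, from 0 to 9.12, set as the call begins (left out, the last holds). The fingers move at their own pace and stop on an object; "newtons" is the grip in N (left out, the last holds). Time passes only in rows, so rows that do not move let the fingers close. It gives the time, the measured TCP pose, the force, the opening and the grip force at its end, in the units of the state.
- sensors.state(): the state, without advancing time (a new reading comes with each control period).
- viewer.grab_frame(name): name is "side" or "top"; returns a dict with "img" (384x512x3 uint8, red, green, blue), "fx", "fy", "cx", "cy" (pixels), "position" and "attitude" of the camera in the world. Camera axes: x right, y down, z forward; pixel columns grow to the right and rows downward; lengths in mm; the calibration is good to about 2 mm. A picture is of the moment at which its call begins. There is no depth.
- env.job_done(): hands the job in; it is judged then, once.
Trained networks look in a picture, given as the dict that the camera call returned (one of the last four; its "shot" number tells which), for a name from the list of things; names that differ only in an ending like _2 or _b are one class to them, and where a whole thing is asked for, a point or a joint stands for the part that bears it (a point fixed in the world has none). Each returns a list of dicts, best first, with "score" (0 to 1); they miss things now and then, are a little off and sometimes report something else, mostly with a low value. They report only what shows in the picture. A call takes as long as a camera call. They do not tell look-alikes from the thing itself.
- viewer.boxes_of(name, picture): "location" ([column, row] in pixels, amid what is visible of it).
- viewer.pinpoint(name, picture): "location" ([column, row] in pixels: a listed point, or the origin of a listed thing).
The state is a dict: "time_s": time; "qpos": joint angles; "qvel": joint speeds; "effort": joint torques, N m; "ee_pos": TCP position; "ee_rot": TCP orientation; "force": force on the tool from outside, world axes, zero at the start; "torque": the same for the moment, N m; "gripper_width": finger opening in mm; "gripper_force": force on a finger pad.
Only numpy, scipy, OpenCV 4.12 (cv2) and the standard library are available. Lean on these libraries where they do the work, as an engineer would, in place of code of your own. Each camera call takes 0.05 s, during which the arm holds its last target. There are 200 camera calls.

### The job

Slide the small carton that lies crooked on the labelling jig square and flush into the corner of the jig's two fences, its long side against the long fence. Then swing the jig's gate shut until it snaps behind its spring catch and stays shut by itself. Close it gently: stop as soon as it comes up firm, do not force it, and leave the things round about where they are.

Things in the scene. Friction and masses are not known exactly. Their poses are not given: they have to be found in the camera images.
- jig: Labelling jig: fixed aluminium plate 220 (x) x 150 (y) x 12 mm with two low steel fences (tops at z = 30 mm), a gate and a catch block. Origin under the plate's centre on the worktop, z up; x points to the end fence, y to the long fence.
- fence_corner (a point): Inner corner of the two fences, on the plate (jig x +75, y +45, z 12 mm). The end fence's face looks to the jig's -x and runs 61 mm to -y from here; the long side fence's face looks to the jig's -y and runs 137 mm to -x from here.
- carton_centre (a point): Centre (half-way up) of the smallest of three cartons, the one lying on the jig plate: 65 (own x) x 91 (own y) x 55 mm, 0.2 to 0.42 kg, stands upright, underside at z = 12, top at z = 67. Its own y runs along the jig's x (either way round), up to 0.15 rad crooked. Home, flush with both fences, the centre is at about x = +29.5, y = +12.5 mm in the jig's frame.
- gate_pivot (a point): On the gate's upright hinge axis (jig x +85, y -34 mm), at mid-height of the bar.
- gate_knob (a point): Point on the axis of the gate's upright black knob, 90 mm above the worktop. Knob: 14 mm diameter, from z = 54 to z = 104 mm, 105 mm from the pivot, on top of a level steel bar (10 mm thick, z 30 to 54) that ends in a 10 mm upright pin 150 mm from the pivot.
- catch: Catch for the gate's end pin; origin on the plate (jig x -65, y -34 mm), below the caught pin for the middle setting; axes as the jig's. A block about 45 x 50 mm on the -x side, up to z = 58 mm, with a sprung bolt whose ramp looks to -y and a firm stop beyond it. The block is set anew each time, up to 5 mm either way along y on its foot; the pose given does not show that.
- gate (a joint): Gate angle, rad. At 0 the bar points from the pivot along the jig's -x; positive swings its end towards the jig's -y (open; at most 1.25). A weak spring (0.2 N m at 0) draws it back to about 0.95. Closing, the pin runs up the bolt's ramp from somewhere between 0.1 and 0.18, with 8 to 12 N at the knob, snaps over and meets the firm stop 3 mm further. Let go, it rests caught between -0.05 and +0.05.
- label_roll: Roll of labels, 98 mm across, 46 high, flat on the worktop; origin at the centre of its underside. Bystander: leave it alone.
- can: Drinks can, 66 mm across, 115 high; origin at the centre of its underside. Bystander: leave it alone.
- bung: Dark rubber bung, 44 mm across, 35 high; origin at the centre of its underside. Bystander: leave it alone.
- other_carton: Middle-sized carton, 70 x 101 x 50 mm, on the worktop; origin at the centre of its underside. Bystander: leave it alone.
- big_carton: Largest carton, 90 x 121 x 75 mm, on the worktop; origin at the centre of its underside. Bystander: leave it alone.
Mind the look-alikes: they are no part of the job. Leave any purple look-alike of the part that bears carton_centre alone.

How it is judged:
By the outcome, as a careful person would: the job done as asked, in the order asked, and still so for the second after the job is handed in, with the robot touching nothing.
It also fails if it takes over 54 s, if anything falls off the work surface, if the arm or the gripper's body presses on something with over 40 N, if the wrist force passes 120 N, or if a joint passes its speed limit or range.

## Working session

There is one attempt and no reset: what is moved stays moved. The work goes in short steps, Python scripts to look and compute and a tool call to move; the robot and the scene stay as the last step left them, time stands still between calls to the robot, and variables do not carry over. Pictures are saved under pics/ and viewed, at most 10 in all, crops included, and the job is handed in when it is done.

Besides the shell and the picture viewer there is one more tool, called after "Request:" as name(argument=value, ...) on one line, values as JSON. step_arm: Moves the arm, as the interface text tells. Its arguments: {"type":"object","properties":{"plan":{"type":"array","items":{"type":"number"}},"hand":{"type":"number"},"newtons":{"type":"number"}},"required":["plan"]}

```bash
mkdir -p pics
cat > h.py <<'E'
import numpy as np, cv2
from scipy.spatial.transform import Rotation as R
from workcell import sensors, viewer, env
def rot(a): return R.from_euler('xyz',a,degrees=True).as_matrix()
def ray(f,p):
    a=np.array(f["attitude"],float)
    M=a if a.shape==(3,3) else rot(a)
    d=M@np.array([(p[0]-f["cx"])/f["fx"],(p[1]-f["cy"])/f["fy"],1.]); return np.array(f["position"],float),d/np.linalg.norm(d)
def atz(f,p,z):
    o,d=ray(f,p); return o+d*(z-o[2])/d[2]
def tri(a,b):
    (o,d),(q,e)=a,b; A=np.stack([d,-e],1); s=np.linalg.lstsq(A,q-o,rcond=None)[0]
    u,v=o+d*s[0],q+e*s[1]; return (u+v)/2,np.linalg.norm(u-v)
def save(f,n): cv2.imwrite(f'pics/{n}.png',cv2.cvtColor(f["img"],cv2.COLOR_RGB2BGR))
E
python3 - <<'E'
from h import *
np.set_printoptions(precision=1,suppress=True)
s=viewer.grab_frame("side");t=viewer.grab_frame("top");save(s,'s0');save(t,'t0')
print(s["position"],s["attitude"],t["position"],t["attitude"])
for n in ["jig","fence_corner","carton_centre","gate_pivot","gate_knob","catch","label_roll","can","bung","other_carton","big_carton"]:
    a=viewer.pinpoint(n,s);b=viewer.pinpoint(n,t)
    print(n,[(np.round(x["location"]),round(x["score"],2)) for x in a[:3]],[(np.round(x["location"]),round(x["score"],2)) for x in b[:3]])
    if a and b: print('   ',*tri(ray(s,a[0]["location"]),ray(t,b[0]["location"])))
print(sensors.state())
E
```

```text
[-607.3 -171.4  780.2] [-123.9    0.4  -72.6] [ 315.5  149.2 1146.2] [-174.     1.1  -88.4]
jig [(array([238., 191.]), 0.92)] [(array([240., 168.]), 0.64), (array([243., 163.]), 0.22), (array([263., 142.]), 0.16)]
    [511.5 245.   -5.8] 0.14899926538073932
fence_corner [(array([187., 170.]), 0.71)] [(array([236., 140.]), 0.83)]
    [548.3 332.4  47.1] 176.73020105364387
carton_centre [(array([244., 175.]), 0.91), (array([154., 230.]), 0.82), (array([328., 177.]), 0.62)] [(array([322., 143.]), 0.89), (array([245., 162.]), 0.88), (array([192., 257.]), 0.64)]
    [509.9 104.9 118.3] 235.102681260653
gate_pivot [(array([344., 240.]), 0.59)] [(array([264., 145.]), 0.81)]
    [ 654.9   49.5 -243.1] 250.8782601380978
gate_knob [] [(array([278., 170.]), 0.71)]
catch [(array([242., 200.]), 0.79)] [(array([250., 190.]), 0.88)]
    [440.7 207.9  12.4] 1.5321990649922574
label_roll [(array([348., 239.]), 0.58)] [(array([348., 216.]), 0.75), (array([237., 141.]), 0.66)]
    [ 370.  -103.7   -1.9] 8.043322272807462
can [(array([370., 188.]), 0.82)] [(array([362., 140.]), 0.93)]
    [ 608.5 -138.8   14.3] 1.8594720455295373
bung [(array([358., 218.]), 0.82), (array([239., 200.]), 0.61)] [(array([358., 177.]), 0.47)]
    [ 492.6 -126.7  -12.4] 13.509490901511267
other_carton [(array([188., 168.]), 0.7)] [(array([178., 145.]), 0.91)]
    [581.6 445.6   0.8] 0.8628020824202274
big_carton [(array([158., 198.]), 0.6)] [(array([173., 206.]), 0.78)]
    [384.8 449.2   7.8] 0.4974895249976694
{'time_s': 1.2, 'qpos': array([-71.7,  18.3,  89.6,   0. ,  72. ,  -1.1]), 'qvel': array([ 0.1, -0.1,  0. , -0. , -0.1,  0.1]), 'effort': array([ -0. , -41.2, -23.2,   0.1,   0. ,   0. ]), 'ee_pos': array([ 191.1, -542.4,  228. ]), 'ee_rot': array([180. ,  -0. ,  19.4]), 'force': array([-0.8,  0.5, -0.9]), 'torque': array([-0., -0.,  0.]), 'gripper_force': 0.0, 'gripper_width': 90.98302600113888}
```

Run:
```python
import cv2
t=cv2.imread('pics/t0.png');s=cv2.imread('pics/s0.png')
cv2.imwrite('pics/t0c.png',cv2.resize(t[100:250,150:350],None,fx=4,fy=4,interpolation=cv2.INTER_CUBIC))
cv2.imwrite('pics/s0c.png',cv2.resize(s[120:270,190:390],None,fx=4,fy=4,interpolation=cv2.INTER_CUBIC))
```

```text
(no output)
```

View pics/t0c.png

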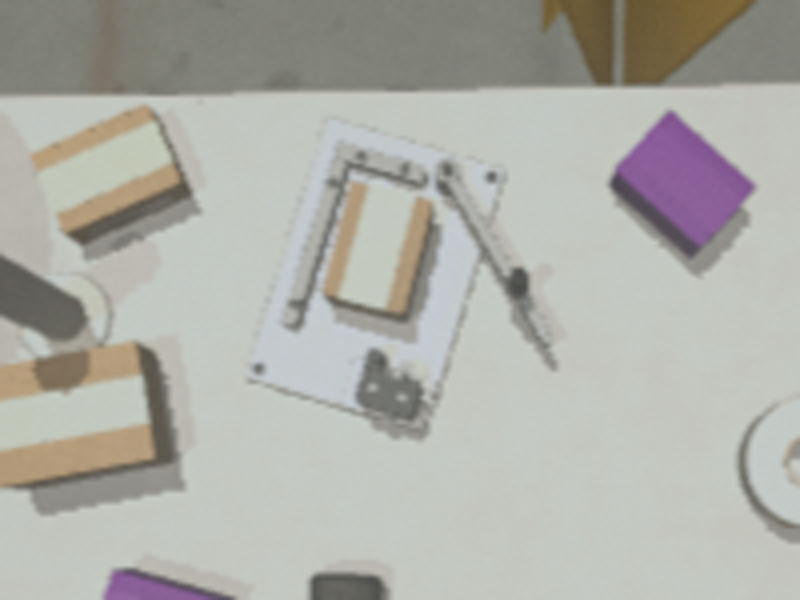

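View pics/s0c.png

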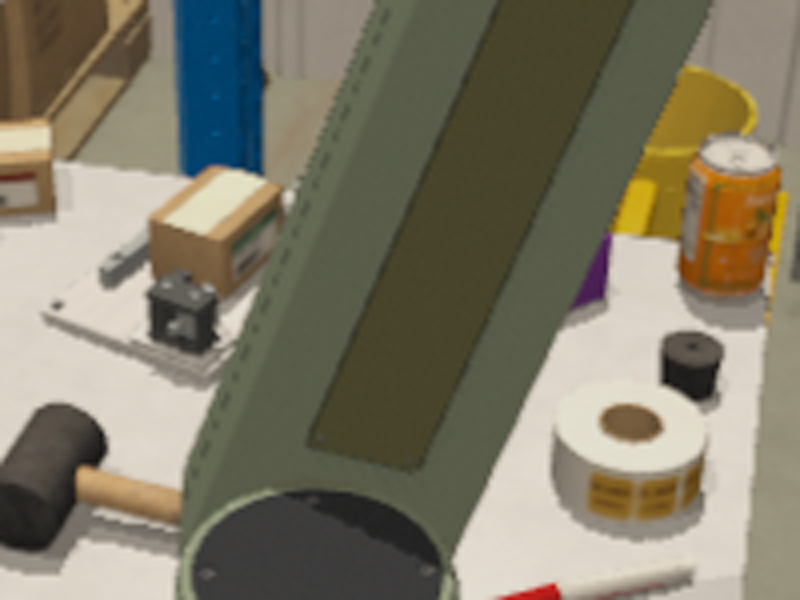

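View pics/t0.png

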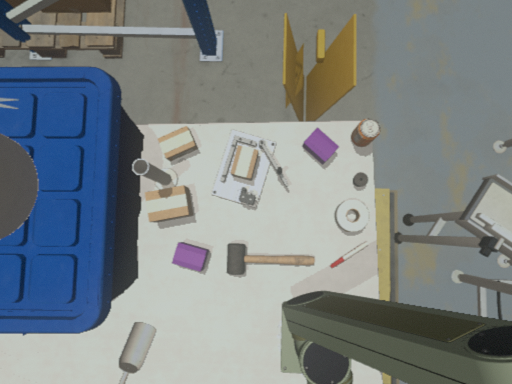

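The top view shows the jig plate with crop corners at (330,120), (503,175), (428,428) and (250,378). The carton top is at about (358,182)–(403,312) and the knob at (518,285). Image up is roughly world +x, and the gate swings out to the right.

```bash
cat > fit.py <<'E'
from h import *
np.set_printoptions(precision=1,suppress=True)
t=viewer.grab_frame("top");save(t,'t1')
F=lambda c,z:atz(t,(c[0]/4+150-.4,c[1]/4+100-.4),z)[:2]
P=np.array([F(c,12) for c in [(330,120),(503,175),(428,428),(250,378)]])
J=np.array([[110,75],[110,-75],[-110,-75],[-110,75]])
print(P,np.linalg.norm(P-np.roll(P,1,0),axis=1))
c=P.mean(0);A=P-c;y=np.arctan2((J[:,0]*A[:,1]-J[:,1]*A[:,0]).sum(),(J*A).sum())
M=np.array([[np.cos(y),-np.sin(y)],[np.sin(y),np.cos(y)]])
print('jig',c,np.degrees(y)); 
K=np.array([F(q,67) for q in [(358,182),(433,200),(403,312),(327,295)]])
print('carton',K.mean(0),np.linalg.norm(K-np.roll(K,1,0),axis=1),np.degrees(np.arctan2(*(K[0]-K[3]+K[1]-K[2])[::-1])),'jigframe',M.T@(K.mean(0)-c))
for n,z in [("carton_centre",39.5),("fence_corner",12),("gate_pivot",42),("gate_knob",90),("catch",12),("jig",0)]:
  for d in viewer.pinpoint(n,t)[:3]: 
    w=atz(t,d["location"],z)[:2]; print(n,round(d["score"],2),w,'jig',M.T@(w-c))
E
python3 fit.py
```

```text
[[633.1 272. ]
 [591.5 132.8]
 [388.8 186.5]
 [424.4 327.4]] [216.  145.3 209.7 145.3]
jig [509.4 229.7] -15.025274332768742
carton [520.7 224.6] [89.3 58.5 88.2 58.6] -13.139128150612077 jigframe [12.2 -2. ]
carton_centre 0.77 [524.  232.2] jig [13.5  6.3]
carton_centre 0.67 [577.5  -7. ] jig [ 127.1 -211. ]
carton_centre 0.58 [224.1 377.6] jig [-313.9   68.9]
fence_corner 0.96 [593.9 257.8] jig [74.3 49.1]
fence_corner 0.55 [527.  234.9] jig [15.6  9.6]
gate_pivot 0.89 [582.8 172.9] jig [ 85.6 -35.8]
gate_knob 0.56 [492.8 119. ] jig [  12.6 -111.2]
catch 0.76 [449.3 204.9] jig [-51.6 -39.5]
jig 0.89 [500.6 239.3] jig [-11.   7.]
```

Request:
step_arm(plan=[4.1,-1,0,0,0,0,4.1,-1,0,0,0,0,4.1,-2,0,0,0,0,4.1,-3.8,0,0,0,0,3,-4,0,0,0,0])

```text
time_s: 1.97
ee_pos: [324.0, -389.5, 227.7]
ee_rot: [180.0, -0.0, 19.4]
force: [0.9, -0.1, 0.4]
gripper_width: 90.8
gripper_force: 0.0
```

Request:
step_arm(plan=[2.4,-3.3,0,0,0,0,2.4,-3.3,0,0,0,0,2.4,-3.3,0,0,0,0,2.4,-3.3,0,0,0,0,2.4,-3.3,0,0,0,0])

```text
time_s: 2.38
ee_pos: [380.5, -193.1, 228.2]
ee_rot: [180.0, -0.0, 19.4]
force: [1.3, -0.4, 0.2]
gripper_width: 90.9
gripper_force: 0.0
```

Request:
step_arm(plan=[2.4,-3.3,0,0,0,0,2.4,-3.3,0,0,0,0,2.4,-3.3,0,0,0,0,2.4,-3.3,0,0,0,0,2.4,-3.3,0,0,0,0])

```text
time_s: 2.8
ee_pos: [438.9, 2.5, 228.3]
ee_rot: [180.0, -0.1, 19.4]
force: [0.4, -0.7, 0.1]
gripper_width: 91.4
gripper_force: 0.0
```

Run:
```python
from h import *
np.set_printoptions(precision=1,suppress=True)
s=viewer.grab_frame("side");save(s,'s1')
for n,z in [("carton_centre",39.5),("fence_corner",12),("gate_pivot",42),("gate_knob",90),("catch",12),("jig",0)]:
  for d in viewer.pinpoint(n,s)[:3]: print(n,round(d["score"],2),np.array(d["location"]),atz(s,d["location"],z)[:2])
cv2.imwrite('pics/s1c.png',cv2.resize(cv2.cvtColor(s["img"],cv2.COLOR_RGB2BGR)[120:270,180:380],None,fx=4,fy=4,interpolation=cv2.INTER_CUBIC))
print(sensors.state()["ee_pos"],sensors.state()["ee_rot"],sensors.state()["qpos"])
```

```text
carton_centre 0.83 [244.2 175.5] [530.2 231.7]
carton_centre 0.76 [328.4 179.1] [583.1 -14.7]
carton_centre 0.57 [152.1 228. ] [218.1 375.5]
gate_pivot 0.84 [267.1 169.2] [581.6 174.8]
gate_knob 0.49 [272.7 169.8] [505.7 136. ]
catch 0.41 [240.  200.5] [438.4 214. ]
jig 0.62 [241.4 191.3] [502.2 232. ]
jig 0.2 [238.  200.1] [455.  226.3]
[438.4  -0.7 227.9] [180.    0.   19.3] [ -1.6   5.9 106.   -0.   68.   69.1]
```

View pics/s1c.png

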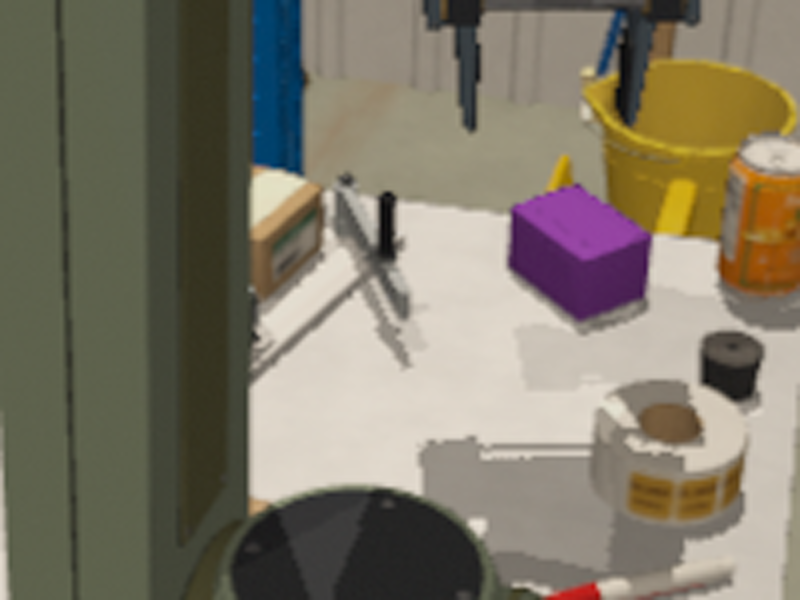

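The side view shows the gate bar, with the knob at crop (387,195–258), clear of the carton at (285,230). Both views agree: jig centre about (509,229), yaw −15°; carton about (522,228); knob about (493,119).

Request:
step_arm(plan=[2.6,-3.1,0,0,0,0,2.6,-3.1,0,0,0,0,2.6,-3.1,0,0,0,0,2.6,-3.1,0,0,0,0,2.6,-3.1,0,0,0,0])

```text
time_s: 3.57
ee_pos: [510.7, 189.7, 228.1]
ee_rot: [180.0, -0.0, 19.2]
force: [1.0, -0.7, -0.6]
gripper_width: 91.3
gripper_force: 0.0
```

Request:
step_arm(plan=[2.6,-3.1,0,0,0,0,0,0,2,0,0,0.12,0,0,2,0,0,0.12,0,0,2,0,0,0.12,0,0,2,0,0,0.12])

```text
time_s: 3.98
ee_pos: [524.6, 226.1, 147.0]
ee_rot: [180.0, -0.0, -8.6]
force: [0.3, 0.5, -0.7]
gripper_width: 91.4
gripper_force: 0.0
```

Request:
step_arm(plan=[0,0,2,0,0,0.09,0,0,0,0,0,0])

```text
time_s: 4.15
ee_pos: [522.1, 224.8, 124.1]
ee_rot: [179.7, 0.4, -13.5]
force: [-0.5, 0.3, -1.1]
gripper_width: 91.5
gripper_force: 0.0
```

Run:
```python
from h import *
np.set_printoptions(precision=1,suppress=True)
s=viewer.grab_frame("side");t=viewer.grab_frame("top");save(s,'s2');save(t,'t2')
a=cv2.cvtColor(s["img"],cv2.COLOR_RGB2BGR)[90:240,190:290];b=cv2.cvtColor(t["img"],cv2.COLOR_RGB2BGR)[100:250,190:300]
cv2.imwrite('pics/c2.png',cv2.resize(np.hstack([a,b]),None,fx=3.8,fy=3.8,interpolation=cv2.INTER_CUBIC))
q=sensors.state();print(q["ee_pos"],q["ee_rot"],q["qpos"])
```

```text
[524.4 226.3 127.8] [180.    0.  -13.2] [ 22.2  22.6  98.5  -0.   58.9 125.4]
```

View pics/c2.png

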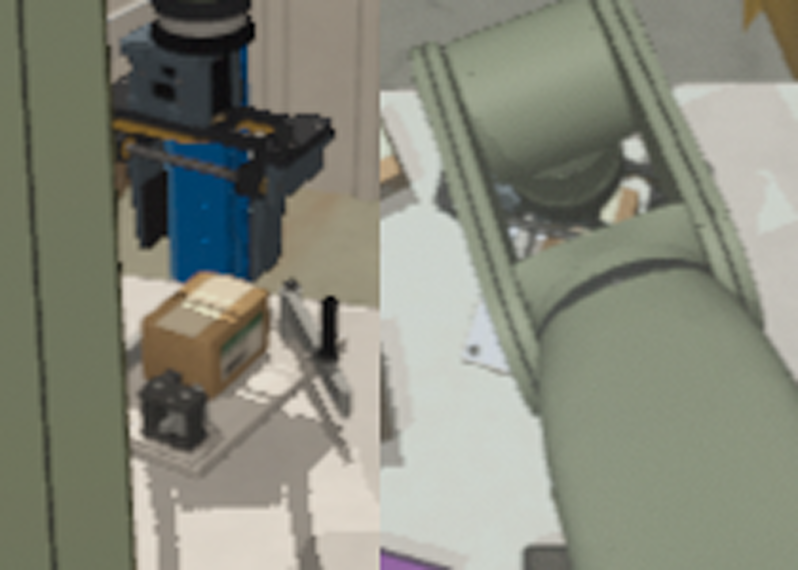

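Crop shows the open fingers above the carton; the carton's top corners in the side view are (268,290), (145,335), (205,272) and (222,327). I'll check those against the tool position.

Run:
```python
from h import *
np.set_printoptions(precision=1,suppress=True)
s=viewer.grab_frame("side")
K=np.array([atz(s,(x/3.8+190-.4,y/3.8+90-.4),67)[:2] for x,y in [(205,272),(268,290),(222,327),(145,335)]])
print(K,K.mean(0))
```

```text
[[566.4 245.4]
 [553.8 188.6]
 [490.3 205.8]
 [462.5 258.1]] [518.2 224.5]
```

Request:
step_arm(plan=[0,0,2,0,0,0,0,0,2,0,0,0,0,0,2,0,0,0,0,0,1.7,0,0,0,0,0,0,0,0,0])

```text
time_s: 4.72
ee_pos: [523.2, 226.8, 49.5]
ee_rot: [179.9, 0.2, -13.2]
force: [-0.9, -0.2, -0.1]
gripper_width: 91.6
gripper_force: 0.0
```

Request:
step_arm(plan=[0,0,0,0,0,0,0,0,0,0,0,0,0,0,0,0,0,0,0,0,0,0,0,0,0,0,0,0,0,0], hand=6, newtons=5)

```text
time_s: 5.13
ee_pos: [524.8, 227.8, 52.3]
ee_rot: [-180.0, -0.1, -13.2]
force: [0.3, -1.2, 3.4]
gripper_width: 64.9
gripper_force: 5.0
```

Request:
step_arm(plan=[0.4,-0.4,0,0,0,0.03,0.4,-0.3,0,0,0,0,0,0,0,0,0,0])

```text
time_s: 5.38
ee_pos: [533.3, 232.6, 51.7]
ee_rot: [180.0, 0.0, -15.0]
force: [-1.5, -0.1, 5.3]
gripper_width: 65.2
gripper_force: 5.0
```

Request:
step_arm(plan=[0,-0.15,0,0,0,0,0,-0.1,0,0,0,0,0,0,0,0,0,0])

```text
time_s: 5.63
ee_pos: [533.9, 234.0, 51.7]
ee_rot: [179.9, -0.0, -14.9]
force: [-1.6, -4.1, 5.8]
gripper_width: 64.5
gripper_force: 5.0
```

Request:
step_arm(plan=[0,-0.1,0,0,0,0,0,0,0,0,0,0])

```text
time_s: 5.8
ee_pos: [534.2, 234.9, 51.7]
ee_rot: [179.9, -0.0, -14.9]
force: [-2.4, -4.5, 5.9]
gripper_width: 65.2
gripper_force: 5.0
```

Request:
step_arm(plan=[0,-0.1,0,0,0,0,0,0,0,0,0,0])

```text
time_s: 5.97
ee_pos: [534.5, 235.9, 51.7]
ee_rot: [179.9, -0.0, -14.9]
force: [-1.6, -4.1, 4.4]
gripper_width: 65.4
gripper_force: 5.0
```

Request:
step_arm(plan=[0.3,0,0,0,0,0,0.2,0,0,0,0,0,0,0,0,0,0,0])

```text
time_s: 6.22
ee_pos: [538.6, 235.6, 51.5]
ee_rot: [180.0, 0.1, -15.0]
force: [-3.8, -0.8, 4.9]
gripper_width: 64.9
gripper_force: 5.0
```

Request:
step_arm(plan=[0.2,0,0,0,0,0,0,0,0,0,0,0])

```text
time_s: 6.38
ee_pos: [540.6, 235.3, 51.4]
ee_rot: [180.0, 0.1, -15.0]
force: [-4.4, 0.9, 5.2]
gripper_width: 65.1
gripper_force: 5.0
```

Request:
step_arm(plan=[0.2,0,0,0,0,0,0,0,0,0,0,0])

```text
time_s: 6.55
ee_pos: [542.6, 234.9, 51.3]
ee_rot: [-180.0, 0.1, -15.0]
force: [-5.0, 1.0, 5.1]
gripper_width: 65.0
gripper_force: 5.0
```

Request:
step_arm(plan=[0,-0.2,0,0,0,0,0,0,0,0,0,0])

```text
time_s: 6.72
ee_pos: [543.4, 235.9, 51.2]
ee_rot: [179.9, 0.0, -14.9]
force: [-3.6, -3.4, 5.2]
gripper_width: 64.9
gripper_force: 5.0
```

Request:
step_arm(plan=[0,-0.2,0,0,0,0,0,0,0,0,0,0])

```text
time_s: 6.88
ee_pos: [543.6, 236.8, 51.1]
ee_rot: [179.8, 0.0, -14.9]
force: [-3.2, -5.9, 4.8]
gripper_width: 65.1
gripper_force: 5.0
```

Request:
step_arm(plan=[0,-0.2,0,0,0,0,0,0,0,0,0,0])

```text
time_s: 7.05
ee_pos: [543.8, 237.7, 51.0]
ee_rot: [179.7, 0.1, -14.9]
force: [-4.0, -9.8, 8.0]
gripper_width: 67.0
gripper_force: 5.0
```

Request:
step_arm(plan=[0.2,0,0,0,0,0,0,0,0,0,0,0])

```text
time_s: 7.22
ee_pos: [544.3, 236.7, 50.4]
ee_rot: [179.6, 0.3, -14.9]
force: [-5.4, -8.6, 7.1]
gripper_width: 65.3
gripper_force: 5.0
```

Request:
step_arm(plan=[0.2,0,0,0,0,0,0,0,0,0,0,0])

```text
time_s: 7.38
ee_pos: [545.4, 236.3, 50.0]
ee_rot: [179.5, 0.3, -14.9]
force: [-6.8, -7.5, 4.9]
gripper_width: 65.1
gripper_force: 5.0
```

Run:
```python
from h import *
s=viewer.grab_frame("side");t=viewer.grab_frame("top");save(s,'s3');save(t,'t3')
a=cv2.cvtColor(s["img"],cv2.COLOR_RGB2BGR)[110:220,195:285];b=cv2.cvtColor(t["img"],cv2.COLOR_RGB2BGR)[100:210,200:280]
cv2.imwrite('pics/c3.png',cv2.resize(np.hstack([a,b]),None,fx=4.7,fy=4.7,interpolation=cv2.INTER_CUBIC))
```

```text
(no output)
```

View pics/c3.png

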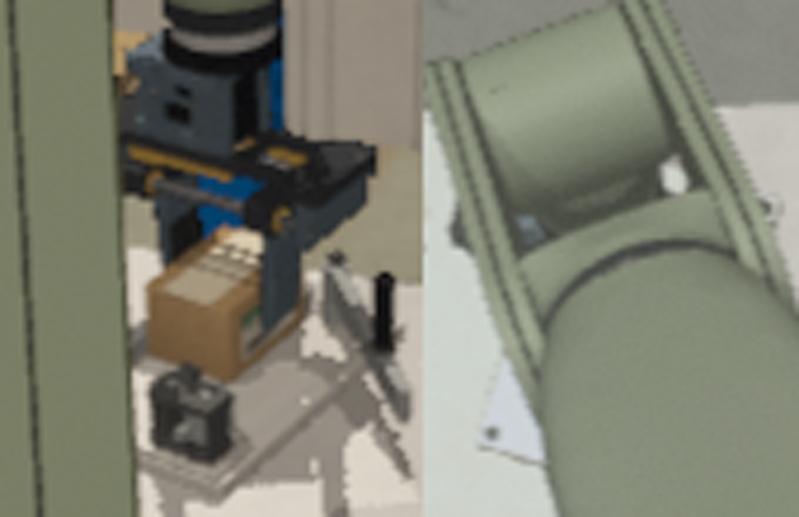

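The side view shows the carton gripped at (220,300), standing near the long fence, with the gate still open. The y force has risen, so that side is in contact; I'll keep going in x.

Request:
step_arm(plan=[0.2,0,0,0,0,0,0.1,0,0,0,0,0,0,0,0,0,0,0])

```text
time_s: 7.73
ee_pos: [547.5, 235.8, 49.5]
ee_rot: [179.5, 0.4, -15.0]
force: [-8.7, -6.5, 3.2]
gripper_width: 65.3
gripper_force: 5.0
```

Request:
step_arm(plan=[0.2,0,0,0,0,0,0.1,0,0,0,0,0,0,0,0,0,0,0])

```text
time_s: 7.98
ee_pos: [550.0, 234.9, 49.2]
ee_rot: [179.5, 0.5, -14.9]
force: [-8.6, -6.8, 2.5]
gripper_width: 65.3
gripper_force: 5.0
```

Request:
step_arm(plan=[0.2,0,0,0,0,0,0,0,0,0,0,0])

```text
time_s: 8.15
ee_pos: [551.9, 234.2, 49.0]
ee_rot: [179.5, 0.5, -14.9]
force: [-9.4, -6.5, 2.4]
gripper_width: 65.8
gripper_force: 4.9
```

Request:
step_arm(plan=[0,0,0,0,0,0,0,0,0,0,0,0,0,0,0,0,0,0], hand=9.1)

```text
time_s: 8.4
ee_pos: [557.5, 237.7, 51.0]
ee_rot: [-179.9, -0.1, -15.0]
force: [-0.1, 0.7, -0.1]
gripper_width: 82.5
gripper_force: 0.0
```

Request:
step_arm(plan=[0,0,-2,0,0,0,0,0,-3,0,0,0,-3,0,-3,0,0,0,-4,0,0,0,0,0,-4,0,0,0,0,0])

```text
time_s: 8.82
ee_pos: [452.3, 267.0, 132.7]
ee_rot: [-179.7, -0.3, -15.1]
force: [-1.5, 0.8, -1.2]
gripper_width: 90.8
gripper_force: 0.0
```

Request:
step_arm(plan=[0,0,0,0,0,0,0,0,0,0,0,0], hand=0)

```text
time_s: 8.98
ee_pos: [449.9, 266.4, 131.1]
ee_rot: [-179.9, -0.1, -14.8]
force: [0.9, 0.6, 0.2]
gripper_width: 80.3
gripper_force: 0.0
```

Run:
```python
from h import *
s=viewer.grab_frame("side");t=viewer.grab_frame("top");save(s,'s4');save(t,'t4')
a=cv2.cvtColor(s["img"],cv2.COLOR_RGB2BGR)[110:220,195:285];b=cv2.cvtColor(t["img"],cv2.COLOR_RGB2BGR)[100:210,200:280]
cv2.imwrite('pics/c4.png',cv2.resize(np.hstack([a,b]),None,fx=4.7,fy=4.7,interpolation=cv2.INTER_CUBIC))
q=sensors.state();print(q["ee_pos"],q["ee_rot"],q["qpos"])
```

```text
[452.06562395 266.24891656 130.94011054] [-1.79898148e+02 -1.37191770e-01 -1.49379526e+01] [ 2.92542763e+01  1.85231880e+01  1.04577868e+02 -2.70348763e-02
  5.67295818e+01  1.34206905e+02]
```

View pics/c4.png

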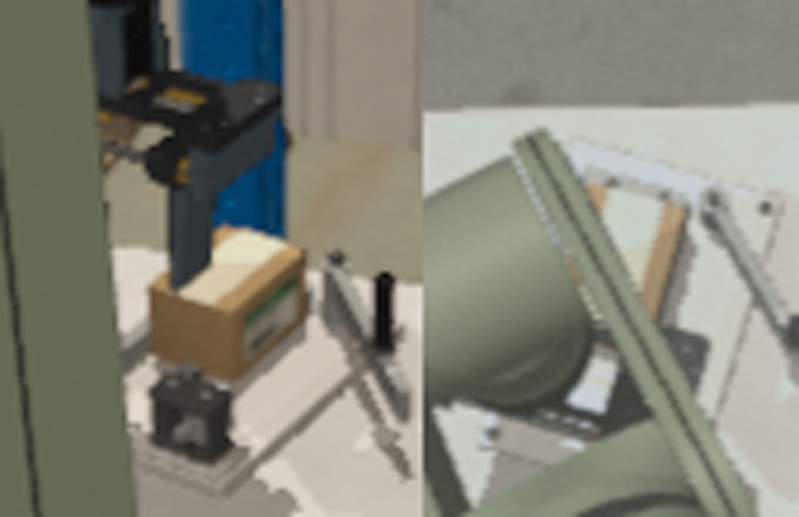

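The side view shows the carton square at (230,300). The top view shows its end face near the end fence at (640,190). I'll close the fingers and press it gently home from behind.

Request:
step_arm(plan=[0.5,0.4,0.5,0,0,0,0,0,0.5,0,0,0,0,0,0.5,0,0,0,0,0,0.5,0,0,0,0,0,0,0,0,0], hand=0)

```text
time_s: 9.5
ee_pos: [454.1, 259.8, 108.7]
ee_rot: [179.9, 0.1, -15.0]
force: [-0.5, -0.1, 0.1]
gripper_width: 39.3
gripper_force: 0.0
```

Request:
step_arm(plan=[0,0,0,0,0,0,0,0,0,0,0,0,0,0,0,0,0,0])

```text
time_s: 9.75
ee_pos: [454.8, 260.6, 110.5]
ee_rot: [-180.0, -0.0, -15.0]
force: [0.6, 1.2, -0.2]
gripper_width: 19.6
gripper_force: 0.0
```

Request:
step_arm(plan=[0,0,1.6,0,0,0,0,0,1.6,0,0,0,0,0,1.5,0,0,0,0,0,1.4,0,0,0,0,0,0,0,0,0])

```text
time_s: 10.17
ee_pos: [453.0, 259.7, 47.3]
ee_rot: [179.8, 0.2, -15.0]
force: [-0.5, -0.1, 0.3]
gripper_width: 0.7
gripper_force: 0.0
```

Request:
step_arm(plan=[0.8,0,0,0,0,0,0.8,0,0,0,0,0,0.5,0,0,0,0,0,0.3,0,0,0,0,0,0,0,0,0,0,0])

```text
time_s: 10.58
ee_pos: [479.2, 254.2, 50.1]
ee_rot: [-179.9, -0.1, -15.0]
force: [0.8, 0.5, 0.0]
gripper_width: 0.6
gripper_force: 0.0
```

Request:
step_arm(plan=[0.2,0,0,0,0,0,0.1,0,0,0,0,0,0,0,0,0,0,0])

```text
time_s: 10.83
ee_pos: [480.2, 253.5, 49.5]
ee_rot: [180.0, 0.0, -15.0]
force: [-1.4, 0.7, 0.5]
gripper_width: 0.6
gripper_force: 0.9
```

Request:
step_arm(plan=[0.2,0,0,0,0,0,0.1,0,0,0,0,0,0,0,0,0,0,0])

```text
time_s: 11.08
ee_pos: [483.4, 252.7, 49.4]
ee_rot: [180.0, 0.0, -15.0]
force: [-2.3, 0.7, 1.7]
gripper_width: 0.5
gripper_force: 1.3
```

Request:
step_arm(plan=[0.2,0,0,0,0,0,0.1,0,0,0,0,0,0,0,0,0,0,0])

```text
time_s: 11.33
ee_pos: [483.5, 252.7, 49.5]
ee_rot: [180.0, 0.3, -15.0]
force: [-10.4, 5.2, 7.0]
gripper_width: 0.5
gripper_force: 5.8
```

Request:
step_arm(plan=[0.2,0,0,0,0,0,0,0,0,0,0,0])

```text
time_s: 11.5
ee_pos: [483.5, 252.7, 49.5]
ee_rot: [179.9, 0.6, -15.1]
force: [-16.2, 8.9, 10.9]
gripper_width: 0.6
gripper_force: 8.7
```

Request:
step_arm(plan=[0.2,0,0,0,0,0,0,0,0,0,0,0])

```text
time_s: 11.67
ee_pos: [483.5, 252.6, 49.6]
ee_rot: [179.9, 0.8, -15.1]
force: [-20.4, 10.8, 13.7]
gripper_width: 0.5
gripper_force: 11.6
```

Request:
step_arm(plan=[-1.3,0,0,0,0,0,0,0,-3,0,0,0,0,0,-2.5,0,0,0,2.6,2.6,0,0,0,0,2.6,2.6,0,0,0,0])

```text
time_s: 12.08
ee_pos: [516.3, 191.4, 106.3]
ee_rot: [-179.9, -0.3, -14.7]
force: [0.5, -0.3, -0.3]
gripper_width: 0.5
gripper_force: 0.0
```

Request:
step_arm(plan=[1,0.9,0,0,0,0,0,0,0,0,0,0])

```text
time_s: 12.25
ee_pos: [523.9, 176.9, 104.5]
ee_rot: [180.0, -0.1, -15.2]
force: [-0.1, -0.6, 0.8]
gripper_width: 0.6
gripper_force: 0.0
```

Run:
```python
from h import *
s=viewer.grab_frame("side");t=viewer.grab_frame("top");save(s,'s5');save(t,'t5')
a=cv2.cvtColor(s["img"],cv2.COLOR_RGB2BGR)[110:220,195:285];b=cv2.cvtColor(t["img"],cv2.COLOR_RGB2BGR)[100:210,200:280]
cv2.imwrite('pics/c5.png',cv2.resize(np.hstack([a,b]),None,fx=4.7,fy=4.7,interpolation=cv2.INTER_CUBIC))
q=sensors.state();p=np.array(q["ee_pos"]);d=p[:2]-[509.3,229.3];y=np.radians(-15);print(p,q["ee_rot"],'jig',d@[np.cos(y),np.sin(y)],d@[-np.sin(y),np.cos(y)])
```

```text
[521.96258426 179.01059592 104.05501127] [ 1.79997039e+02  1.26617733e-02 -1.50551143e+01] jig 25.246972707180547 -45.298516227482835
```

View pics/c5.png

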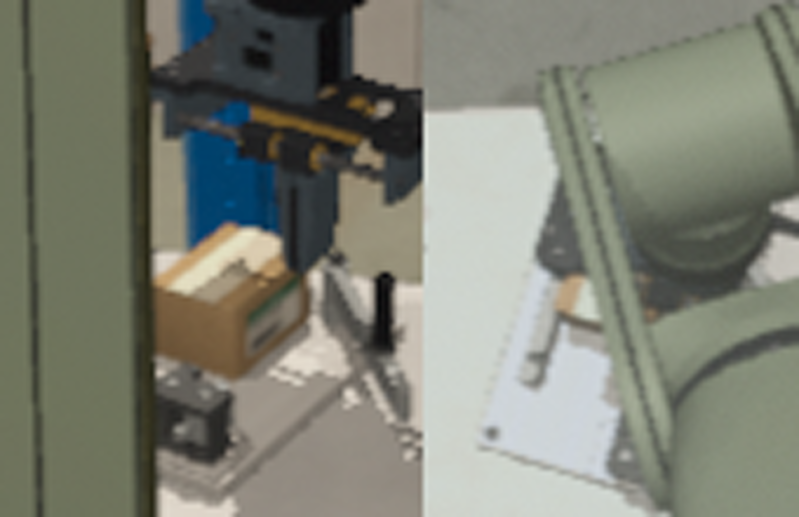

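The top view shows the carton's left side against the long fence at (557,310). The fingers are poised beside its open long side.

Request:
step_arm(plan=[-0.5,0.2,0,0,0,0,0,0,2,0,0,0,0,0,2,0,0,0,0,0,1.4,0,0,0,0,0,0,0,0,0])

```text
time_s: 12.77
ee_pos: [513.3, 179.0, 47.6]
ee_rot: [179.8, 0.3, -14.9]
force: [-0.9, -0.1, -0.5]
gripper_width: 0.5
gripper_force: 0.0
```

Request:
step_arm(plan=[0,-0.5,0,0,0,0,0,-0.4,0,0,0,0,0,-0.3,0,0,0,0,0,0,0,0,0,0])

```text
time_s: 13.1
ee_pos: [520.6, 191.5, 51.5]
ee_rot: [-179.9, -0.1, -14.9]
force: [0.1, 0.4, 0.3]
gripper_width: 0.1
gripper_force: 0.0
```

Request:
step_arm(plan=[0,-0.2,0,0,0,0,0,-0.1,0,0,0,0,0,0,0,0,0,0])

```text
time_s: 13.35
ee_pos: [520.6, 193.4, 50.7]
ee_rot: [-180.0, -0.0, -15.0]
force: [-0.3, 0.1, 0.0]
gripper_width: 0.4
gripper_force: 0.0
```

Request:
step_arm(plan=[0,-0.2,0,0,0,0,0,-0.1,0,0,0,0,0,0,0,0,0,0])

```text
time_s: 13.6
ee_pos: [521.2, 196.0, 50.4]
ee_rot: [180.0, -0.0, -15.0]
force: [-0.5, 0.2, -0.6]
gripper_width: 0.7
gripper_force: 0.1
```

Request:
step_arm(plan=[0,-0.2,0,0,0,0,0,-0.1,0,0,0,0,0,0,0,0,0,0])

```text
time_s: 13.85
ee_pos: [521.2, 197.5, 50.4]
ee_rot: [179.8, 0.1, -14.9]
force: [-2.3, -6.5, 3.1]
gripper_width: 0.4
gripper_force: 3.2
```

Request:
step_arm(plan=[0,-0.2,0,0,0,0,0,-0.1,0,0,0,0,0,0,0,0,0,0])

```text
time_s: 14.1
ee_pos: [521.2, 197.7, 50.6]
ee_rot: [179.5, 0.1, -14.8]
force: [-2.1, -15.1, 8.0]
gripper_width: 0.6
gripper_force: 8.1
```

Request:
step_arm(plan=[0,-0.2,0,0,0,0,0,0,0,0,0,0])

```text
time_s: 14.27
ee_pos: [521.3, 197.9, 50.8]
ee_rot: [179.3, 0.1, -14.8]
force: [-3.7, -22.3, 10.0]
gripper_width: 0.8
gripper_force: 11.3
```

Both sides are firm against the fences. Next I'll back off and go round behind the knob.

Request:
step_arm(plan=[0,1.8,0,0,0,0,0,0,-2,0,0,0,0,0,-3,0,0,0,0,0,-3.2,0,0,0,0,3,0,0,0,0])

```text
time_s: 14.68
ee_pos: [516.7, 161.6, 138.5]
ee_rot: [-179.4, -0.7, -14.8]
force: [2.4, 0.6, 1.1]
gripper_width: 0.4
gripper_force: 0.0
```

Request:
step_arm(plan=[-0.7,4,0,0,0,0,0,3.8,0,0,0,0,0,0,0,0,0,0])

```text
time_s: 14.93
ee_pos: [481.2, 79.5, 132.4]
ee_rot: [179.8, 0.1, -15.2]
force: [-1.1, 1.1, -0.4]
gripper_width: 0.6
gripper_force: 0.0
```

```bash
cat > look.py <<'E'
from h import *
import sys
s=viewer.grab_frame("side");t=viewer.grab_frame("top");save(s,'s'+sys.argv[1]);save(t,'t'+sys.argv[1])
q=sensors.state();p=np.array(q["ee_pos"]);d=p[:2]-[509.3,229.3];y=np.radians(-15);J=lambda d:np.round([d@[np.cos(y),np.sin(y)],d@[-np.sin(y),np.cos(y)]],1);print(p,q["ee_rot"],'jig',J(d))
for f in (s,t):
  for n,z in (("gate_knob",90),("gate_pivot",42),("carton_centre",39.5)):
    for r in viewer.pinpoint(n,f)[:1]: print(n,round(r["score"],2),J(atz(f,r["location"],z)[:2]-[509.3,229.3]))
a=cv2.cvtColor(s["img"],cv2.COLOR_RGB2BGR)[110:220,205:295];b=cv2.cvtColor(t["img"],cv2.COLOR_RGB2BGR)[100:210,210:290]
cv2.imwrite(f'pics/c{sys.argv[1]}.png',cv2.resize(np.hstack([a,b]),None,fx=4.7,fy=4.7,interpolation=cv2.INTER_CUBIC))
E
python3 look.py 6
```

```text
[484.01379959  83.12293034 132.68916818] [-1.79951132e+02 -4.52837361e-02 -1.51274808e+01] jig [  13.4 -147.7]
gate_knob 0.67 [  21.6 -103.1]
gate_pivot 0.75 [ 73.4 -35. ]
carton_centre 0.94 [-315.5   71. ]
gate_pivot 0.83 [ 93.1 -35.4]
carton_centre 0.79 [-315.5   75. ]
```

View pics/c6.png

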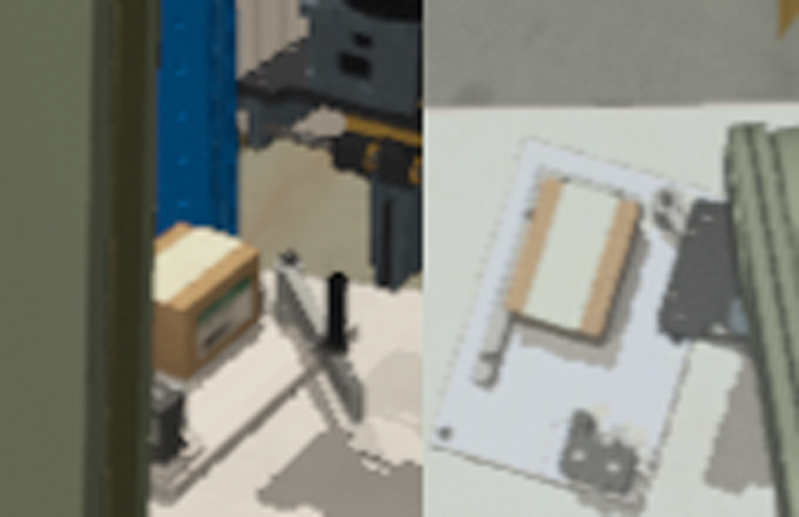

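The top view shows the carton square in the corner, overlapping both fences at (520,210). The fingers are beyond the knob at (338,290 in the side crop). I'll descend and follow the arc.

Request:
step_arm(plan=[0,0,1.6,0,0,0,0,0,1.6,0,0,0,0,0,1.4,0,0,0,0,0,0,0,0,0])

```text
time_s: 15.67
ee_pos: [482.2, 84.3, 83.9]
ee_rot: [179.9, 0.3, -14.9]
force: [-0.7, 0.2, -0.7]
gripper_width: 0.5
gripper_force: 0.0
```

Request:
step_arm(plan=[0,-0.6,0,0,0,0,0,-0.6,0,0,0,0,-0.4,-0.7,0,0,0,0,-0.5,-0.7,0,0,0,0,0,0,0,0,0,0])

```text
time_s: 16.08
ee_pos: [481.5, 112.9, 86.9]
ee_rot: [-180.0, -0.0, -14.9]
force: [-0.1, 0.5, 0.2]
gripper_width: 0.6
gripper_force: 0.1
```

Request:
step_arm(plan=[-0.6,-0.8,0,0,0,0,-0.6,-0.9,0,0,0,0,-0.5,-0.9,0,0,0,0,-0.2,-0.4,0,0,0,0,0,0,0,0,0,0])

```text
time_s: 16.5
ee_pos: [471.1, 146.5, 86.3]
ee_rot: [-180.0, -0.0, -14.9]
force: [-0.6, -1.5, 0.2]
gripper_width: 0.2
gripper_force: 0.6
```

```bash
python3 look.py 7
```

```text
[471.56286937 145.63151438  86.38283093] [-1.79987047e+02 -3.32804188e-02 -1.49217940e+01] jig [-14.8 -90.6]
gate_knob 0.61 [  0.5 -59.4]
gate_pivot 0.96 [ 66.7 -38.7]
carton_centre 0.72 [-317.3   65.2]
gate_pivot 0.79 [ 91.9 -36.8]
carton_centre 0.95 [-312.3   69.4]
```

View pics/c7.png

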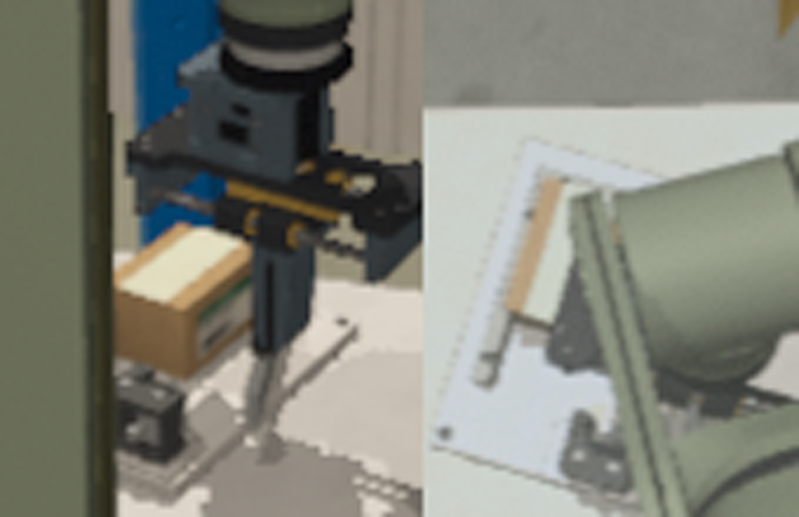

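The side view shows the fingers behind the knob, the gate about half closed and the bar end at (265,420) nearing the catch. I'll go slowly now, watching the force.

Request:
step_arm(plan=[-0.1,-0.5,0,0,0,0,-0.1,-0.4,0,0,0,0,-0.1,-0.3,0,0,0,0,0,0,0,0,0,0])

```text
time_s: 17.23
ee_pos: [471.5, 158.2, 86.3]
ee_rot: [-180.0, 0.0, -14.9]
force: [-1.6, -1.0, -0.1]
gripper_width: 0.5
gripper_force: 0.7
```

Request:
step_arm(plan=[0,-0.2,0,0,0,0,0,-0.2,0,0,0,0,0,0,0,0,0,0])

```text
time_s: 17.48
ee_pos: [472.8, 161.8, 86.4]
ee_rot: [-180.0, -0.0, -15.0]
force: [-1.8, -0.8, -0.3]
gripper_width: 0.4
gripper_force: 0.7
```

Request:
step_arm(plan=[0,-0.2,0,0,0,0,0,-0.1,0,0,0,0,0,0,0,0,0,0])

```text
time_s: 17.73
ee_pos: [473.5, 164.5, 86.4]
ee_rot: [-180.0, -0.0, -15.0]
force: [-2.0, -1.9, -0.9]
gripper_width: 0.2
gripper_force: 0.8
```

Request:
step_arm(plan=[0,-0.2,0,0,0,0,0,-0.1,0,0,0,0,0,0,0,0,0,0])

```text
time_s: 17.98
ee_pos: [474.3, 167.4, 86.4]
ee_rot: [-180.0, -0.0, -15.0]
force: [-1.8, -1.6, -0.2]
gripper_width: 0.5
gripper_force: 0.8
```

Request:
step_arm(plan=[0,-0.2,0,0,0,0,0,0,0,0,0,0])

```text
time_s: 18.15
ee_pos: [474.8, 169.4, 86.4]
ee_rot: [-180.0, -0.0, -15.0]
force: [-1.3, -0.5, -0.5]
gripper_width: 0.1
gripper_force: 0.8
```

Request:
step_arm(plan=[0,-0.2,0,0,0,0,0,0,0,0,0,0])

```text
time_s: 18.32
ee_pos: [475.3, 171.4, 86.4]
ee_rot: [-180.0, -0.0, -15.0]
force: [-1.8, -1.8, -0.1]
gripper_width: 0.5
gripper_force: 0.8
```

Request:
step_arm(plan=[0,-0.2,0,0,0,0,0,0,0,0,0,0])

```text
time_s: 18.48
ee_pos: [475.6, 172.9, 86.4]
ee_rot: [180.0, 0.0, -14.9]
force: [-1.4, -2.4, 0.2]
gripper_width: 0.4
gripper_force: 1.5
```

Request:
step_arm(plan=[0,-0.2,0,0,0,0,0,0,0,0,0,0])

```text
time_s: 18.65
ee_pos: [475.6, 174.1, 86.3]
ee_rot: [179.9, 0.0, -14.9]
force: [-3.4, -5.0, 2.3]
gripper_width: 0.6
gripper_force: 3.0
```

Request:
step_arm(plan=[0,-0.2,0,0,0,0,0,0,0,0,0,0])

```text
time_s: 18.82
ee_pos: [475.7, 175.5, 86.3]
ee_rot: [179.8, 0.1, -14.9]
force: [-3.4, -6.4, 2.6]
gripper_width: 0.5
gripper_force: 4.0
```

Now on the ramp. One 1 mm step per call, watching for the snap.

Request:
step_arm(plan=[0,-0.15,0,0,0,0,0,0,0,0,0,0])

```text
time_s: 18.98
ee_pos: [475.8, 176.5, 86.2]
ee_rot: [179.7, 0.1, -14.9]
force: [-4.5, -9.6, 3.8]
gripper_width: 0.4
gripper_force: 4.8
```

Request:
step_arm(plan=[0,-0.15,0,0,0,0,0,0,0,0,0,0])

```text
time_s: 19.15
ee_pos: [476.2, 178.8, 86.3]
ee_rot: [179.8, 0.1, -15.0]
force: [-5.3, -3.7, 2.6]
gripper_width: 0.4
gripper_force: 2.7
```

Request:
step_arm(plan=[0,-0.15,0,0,0,0,0,0,0,0,0,0])

```text
time_s: 19.32
ee_pos: [476.6, 180.6, 86.2]
ee_rot: [179.9, 0.1, -15.0]
force: [-4.0, -4.1, 2.0]
gripper_width: 0.4
gripper_force: 2.5
```

Request:
step_arm(plan=[0,-0.1,0,0,0,0,0,0,0,0,0,0])

```text
time_s: 19.48
ee_pos: [476.9, 181.6, 86.2]
ee_rot: [179.9, 0.1, -15.0]
force: [-4.2, -4.3, 2.2]
gripper_width: 0.9
gripper_force: 2.4
```

Request:
step_arm(plan=[0,-0.1,0,0,0,0,0,0,0,0,0,0])

```text
time_s: 19.65
ee_pos: [477.5, 182.8, 86.2]
ee_rot: [179.9, 0.1, -15.0]
force: [-2.7, -2.2, 0.2]
gripper_width: 0.5
gripper_force: 1.8
```

Request:
step_arm(plan=[0,-0.1,0,0,0,0,0,0,0,0,0,0])

```text
time_s: 19.82
ee_pos: [479.6, 184.8, 86.6]
ee_rot: [-179.9, -0.1, -15.0]
force: [-0.2, -0.3, 0.5]
gripper_width: 0.9
gripper_force: 0.6
```

Request:
step_arm(plan=[0,-0.1,0,0,0,0,0,0,0,0,0,0])

```text
time_s: 19.98
ee_pos: [479.7, 185.5, 86.6]
ee_rot: [-180.0, -0.1, -15.0]
force: [-0.3, -2.1, -0.9]
gripper_width: 0.5
gripper_force: 0.7
```

Request:
step_arm(plan=[0,-0.1,0,0,0,0,0,0,0,0,0,0])

```text
time_s: 20.15
ee_pos: [479.8, 186.3, 86.5]
ee_rot: [-180.0, -0.1, -15.0]
force: [0.1, -1.4, -0.0]
gripper_width: 0.4
gripper_force: 0.8
```

Request:
step_arm(plan=[0,-0.1,0,0,0,0,0,0,0,0,0,0])

```text
time_s: 20.32
ee_pos: [479.9, 187.0, 86.5]
ee_rot: [180.0, -0.1, -15.0]
force: [-0.3, -1.5, 1.3]
gripper_width: 0.6
gripper_force: 1.2
```

Request:
step_arm(plan=[0,-0.1,0,0,0,0,0,0,0,0,0,0])

```text
time_s: 20.48
ee_pos: [479.9, 187.2, 86.5]
ee_rot: [179.9, -0.0, -14.9]
force: [0.5, -6.3, 1.8]
gripper_width: 0.9
gripper_force: 2.8
```

Request:
step_arm(plan=[0,-0.1,0,0,0,0,0,0,0,0,0,0])

```text
time_s: 20.65
ee_pos: [479.9, 187.3, 86.5]
ee_rot: [179.8, -0.0, -14.9]
force: [0.2, -8.0, 2.8]
gripper_width: 0.5
gripper_force: 4.3
```

It came up firm after the snap, so I'll stop and retreat.

Request:
step_arm(plan=[0,0.5,0,0,0,0,0,1,0,0,0,0,0,2,0,0,0,0,0,2,-2,0,0,0,0,2,-3,0,0,0])

```text
time_s: 21.07
ee_pos: [458.0, 115.5, 134.5]
ee_rot: [179.9, 0.4, -15.0]
force: [1.2, -0.9, 0.4]
gripper_width: 0.8
gripper_force: 0.0
```

Request:
step_arm(plan=[0,3.5,-2,0,0,0,0,4,-1,0,0,0,0,4,0,0,0,0,0,4,0,0,0,0,0,4,0,0,0,0])

```text
time_s: 21.48
ee_pos: [409.5, -73.2, 166.9]
ee_rot: [-179.9, -0.1, -14.9]
force: [1.4, -0.8, -0.5]
gripper_width: 0.9
gripper_force: 0.0
```

Request:
step_arm(plan=[0,4,0,0,0,0,0,4,0,0,0,0,0,4,0,0,0,0,0,4,0,0,0,0,0,0,0,0,0,0])

```text
time_s: 21.9
ee_pos: [367.7, -232.2, 166.8]
ee_rot: [179.8, -0.2, -15.4]
force: [0.5, 0.6, 0.2]
gripper_width: 0.7
gripper_force: 0.0
```

```bash
python3 look.py 8
python3 - <<'E'
from h import *
t=viewer.grab_frame("top"); np.set_printoptions(precision=1,suppress=True)
y=np.radians(-15)
J=lambda d:np.array([d@[np.cos(y),np.sin(y)],d@[-np.sin(y),np.cos(y)]])
for n,z in (("gate_knob",90),("carton_centre",39.5),("fence_corner",12),("gate_pivot",42)):
  for r in viewer.pinpoint(n,t)[:3]: print(n,round(r["score"],2),J(atz(t,r["location"],z)[:2]-[509.3,229.3]))
# black knob & tan carton pixels in plate area
h=cv2.cvtColor(t["img"],cv2.COLOR_RGB2HSV); roi=np.zeros(h.shape[:2],bool); roi[110:215,205:295]=1
tan=roi&(h[...,0]<20)&(h[...,1]>70)&(h[...,2]>120)
pts=np.argwhere(tan)[:,::-1].astype(np.float32); k=(abs(pts-np.median(pts,0))<25).all(1)
(c,sz,a)=cv2.minAreaRect(pts[k]); b=cv2.boxPoints((c,sz,a)); W=np.array([J(atz(t,p,67)[:2]-[509.3,229.3]) for p in b]); print('carton top jig',W,W.mean(0))
dk=roi&(h[...,2]<60)
n,l,st,ce=cv2.connectedComponentsWithStats(dk.astype(np.uint8))
for i in range(1,n):
  if st[i,4]>5: print('dark',st[i],J(atz(t,ce[i],95)[:2]-[509.3,229.3]))
E
```

```text
[ 368.31636997 -227.46636254  166.3296243 ] [-1.79946499e+02 -2.86281770e-02 -1.52187967e+01] jig [ -18.  -477.7]
gate_knob 0.43 [-269.7   84.9]
carton_centre 0.69 [ 129.9 -201.8]
gate_knob 0.78 [-26.7 -33.1]
gate_pivot 0.89 [ 84.8 -38.5]
carton_centre 0.96 [-309.6   72.8]
gate_knob 0.64 [-31.5 -31.5]
carton_centre 0.9 [ 124.4 -203.7]
carton_centre 0.76 [-309.9   80. ]
carton_centre 0.73 [23.2 10.3]
fence_corner 0.57 [76.2 45.7]
gate_pivot 0.8 [ 88.3 -31.4]
gate_pivot 0.6 [-70.2 -36.5]
carton top jig [[-11.7  44.3]
 [ 74.5  44.1]
 [ 73.1 -17.6]
 [-12.9 -17. ]] [30.7 13.4]
```

```bash
python3 -c "
from workcell import env
print(env.job_done())"
```

```text
the job is handed in; nothing more can be done
None
```

I slid the carton square into the fence corner, then closed the gate until it snapped and came up firm. After I withdrew, the camera measured the carton within about 2 mm of its home position and the gate still shut, and I handed the job in at about 22 s; the verdict isn't shown to me.

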